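# Put a cell under full load on the bench tester and hold the selector

### The job

Load-test the green cell that stands in the bench tester. First press the black plunger head above the cell all the way down to its stop, so that it snaps over, stays down and its brass probe sits on the cell; only then turn the red spring-return selector handle clockwise, past the one-dot and two-dot clicks, to the three-dot mark, and keep holding it there against its spring: finish with the fingers still on the handle. Leave the loose things round the tester where they lie.

Things in the scene. Friction and masses are not known exactly. Their poses are not given: they have to be found in the camera images.
- tester: Fixed bench cell tester on a 150 x 250 mm base; origin under its middle, x to its back, y left, z up. Right: grey console, black deck 62 mm up, red selector at x -20, y -62 mm, behind it a small meter up to 89 mm high (x > 33 mm). Left, at x 0, y 85 mm: the cell in a white nest; over it an aluminium arm, 40 mm wide, topped by a brass bush (142 mm up), from a pillar behind, with the plunger.
- selector (a joint): Turn of the selector, rad: 0 at rest (white bar mark), growing clockwise seen from above. Clicks every 0.436: one white dot at 0.436, two yellow dots at 0.873, three red dots at 1.309; end stop at 1.41. When let go it springs back to 0 from everywhere, the clicks too. Turning takes 0.03 to 0.15 N m.
- selector_grip (a point): On the selector's axis at grip height, 87 mm above the work surface. The red handle is an upright bar 14 mm thick, from 66 to 99 mm above the surface, reaching 30 mm ahead of the axis (white line, pointer end) and 21 mm behind it, on a thin black disc. Turns with the handle: x along the bar to the pointer end, y across its thickness, z up.
- plunger (a joint): Travel of the plunger in m: 0 up, 0.018 down at its stop. An over-centre spring resists, most with 7.5 N at about 6 mm, then less and less; past about 14 mm it snaps down to the stop and stays there by itself. If let go before that it springs back up. The last 2.5 mm press the sprung brass probe onto the cell with 1 to 2 N.
- plunger_top (a point): Centre of the top of the black round plunger head, 33 mm across and 17 mm high; 173 mm above the work surface when up, 155 mm when down; z up. It moves with the plunger, straight down.
- probe: Brass probe pin 6 mm across under the plunger, with its own small spring; origin at its lower tip, about 103 mm above the work surface while the plunger is up, that is 15 mm above the cell.
- test_cell: The cell on test, a green round cell 21 mm across and 70 mm high, standing upright in the nest of the tester, its top 88 mm above the work surface; origin at the centre of its underside. Stays where it is.
- code_reader: Bystander: grey and black hand code reader lying on the bench, 50 x 158 x 38 mm; origin at the centre of its underside.
- amber_tape: Bystander: roll of amber tape lying flat, 66 mm across, 19 mm high; origin at the centre of its underside.
- cutting_pliers: Bystander: side cutters with blue handles lying flat, 54 x 152 x 13 mm; origin at the centre of the underside.
- orange_driver: Bystander: screwdriver with an orange handle lying flat, 25 x 204 x 25 mm; origin at the centre of the underside.
- nickel_coil: Bystander: white-grey coil of nickel strip lying flat, 72 mm across, 10 mm high; origin at the centre of the underside.
- cradle: Bystander: blue moulded cell cradle behind the tester, 62 x 90 x 14 mm; origin at the centre of the underside.

How it is judged:
By the outcome, as a careful person would: the job done as asked, in the order asked, and still so for the second after the job is handed in, while the arm keeps its last pose, push and grip.
It also fails if it takes over 38 s, if anything falls off the work surface, if the arm or the gripper's body presses on something with over 40 N, if the wrist force passes 120 N, or if a joint passes its speed limit or range.

### The arm

A 6-joint arm with a two-finger parallel gripper is mounted at the origin on a cart in front of the work surface, level with it; the furniture and walls round the work are solid. World frame = base frame: x ahead of the robot, y to its left, z up, the work surface at z = 0. Lengths are in m, angles in rad, forces in N, time in s.
With the tool pointing down it reaches from about 0.425 to 0.925 m from the base axis. Payload 12.5 kg.
Tool frame: the origin (TCP) lies on the front face of the gripper's body, between the roots of the fingers; the fingertips stand 73 mm ahead of it and the grasp point (between the pads) lies 54 mm ahead of it; z points along the fingers, y is the line along which they close (so a half turn about z gives the same grasp; the last joint's range is limited). The gripper opens to 85 mm and grips with 20 to 120 N. Pads are 22 mm wide; open, the fingers measure 114 mm over their backs; the gripper's body (76 mm by 85 mm) begins 54 mm behind the grasp point. The pads swing forward as they close: fully open they stand 13 mm farther back than shut.
Start: joints at [1.061, 0.491, 1.559, -0, 1.092, -0.106], TCP at [0.246, 0.575, 0.304] pointing down, gripper open.
Joint ranges: [-3.1, 3.1], [-0.84, 2.19], [0.05, 2.79], [-1.13, 4.28], [0.06, 2.93], [-2.69, 2.69]. Speed limits (rad/s): [2.22, 2.22, 2.79, 3.14, 3.14, 3.14].

### API

Orientations are given as a unit quaternion [x, y, z, w].
In Python, from workcell import telemetry, eyes, ctrl, finder gives the robot as it stands. The module is installed in compiled form; this text tells all that it offers.
- The arm moves only by the shell command python3 -m pendant 'ROWS' [FORCE]. ROWS is JSON, a list of rows, each an object of numbers: "x", "y", "z": the shift along the tool's x, y, z in mm; "ax", "ay", "az": the turn, a rotation vector about the tool's x, y, z in degrees; "gripper": the finger opening in mm, from 0 to 85.4. In form: [{"x": .., "y": .., "z": .., "ax": .., "ay": .., "az": .., "gripper": ..}, ...]. A call has 1 to 12 rows; each row shifts and turns the commanded pose from where the row before left it, along the tool's axes as they then stand; what a row does not reach is not made up. A row lasts 1/12 s, in which the tool goes at most 41.7 mm and 7.16 degrees, less where a joint would pass 70% of its speed; a pose out of reach is approached as far as the arm can. A call is refused whole if a number of a shift passes 41.7 or a number of a turn 7.16, either way. A call with a gripper value outside its range is refused whole. The fingers move at their own pace and stop on an object; FORCE is the grip in N (left out, the last holds). Time passes only in rows, so rows that do not move let the fingers close. It gives the time, the measured TCP pose, the force, the opening and the grip force at its end, in the units of the state.
- telemetry.read_state(): the state, without advancing time (a new reading comes with each control period).
- eyes.grab_frame(name): name is "side" or "top" or "wrist"; returns a dict with "frame" (420x560x3 uint8, red, green, blue), "range_z" (420x560 float32, m along the optical axis (not along the pixel's ray), 0 where there is no reading), "camera_matrix" (3x3 intrinsics, pixels), "rvec" (rotation vector, rad) and "tvec" (3), from world to camera coordinates, as OpenCV has them; the wrist camera has in their place "T_tool_cam" (4x4, takes a point from camera to tool coordinates, whose origin is the TCP and whose axes are the flange's). Camera axes: x right, y down, z forward; pixel columns grow to the right and rows downward; lengths in m; the calibration is good to about 2 mm. A picture is of the moment at which its call begins: read the wrist's pose just before it.
- ctrl.hand_in(): hands the job in; it is judged then, once.
Trained networks look in the newest picture that a camera, given by its name, has taken for a name from the list of things; names that differ only in an ending like _2 or _b are one class to them, and where a whole thing is asked for, a point or a joint stands for the part that bears it (a point fixed in the world has none). Each returns a list of dicts, best first, with "conf" (0 to 1); they miss things now and then, are a little off and sometimes report something else, mostly with a low value. They report only what shows in the picture. A call takes as long as a camera call.
- finder.trace(camera, target): "pixels" (420x560 bool, what is visible of it).
- finder.place_of(camera, target): "point" ([x, y, z] in m, in the coordinates of the camera as it stood for that picture, good to about 4 mm: a listed point, or the origin of a listed thing).
The state is a dict: "time": time; "joint_positions": joint angles; "joint_velocities": joint speeds; "joint_torque": joint torques, N m; "tcp_pos": TCP position; "orientation": TCP orientation; "wrist_force": force on the tool from outside, world axes, zero at the start; "ft_torque": the same for the moment, N m; "grip_width": opening from 0.0 (shut) to 1.0 (fully open); "grasp_force": force on a finger pad.
Only numpy, scipy, OpenCV 4.12 (cv2) and the standard library are available. Lean on these libraries where they do the work, as an engineer would, in place of code of your own. Each camera call takes 0.05 s, during which the arm holds its last target. There are 200 camera calls.

## Working session

There is one attempt and no reset: what is moved stays moved. The work goes in short steps, Python scripts to look and compute and a shell command to move; the robot and the scene stay as the last step left them, time stands still between calls to the robot, and variables do not carry over. Pictures are saved under pics/ and viewed, at most 10 in all, crops included, and the job is handed in when it is done.

```bash
mkdir -p pics; cat > h.py <<'E'
import numpy as np, cv2
from scipy.spatial.transform import Rotation as R
from workcell import telemetry, eyes, ctrl, finder
def T_tool():
    s=telemetry.read_state(); T=np.eye(4); T[:3,:3]=R.from_quat(s["orientation"]).as_matrix(); T[:3,3]=s["tcp_pos"]; return T
def grab(cam):
    T=T_tool(); f=eyes.grab_frame(cam)
    if "rvec" in f:
        W=np.eye(4); W[:3,:3]=cv2.Rodrigues(np.array(f["rvec"],float))[0]; W[:3,3]=np.ravel(f["tvec"]); W=np.linalg.inv(W)
    else: W=T@np.array(f["T_tool_cam"])
    return f,W
def world(W,p): return W[:3,:3]@np.array(p)+W[:3,3]
def cloud(f,W,m):
    v,u=np.nonzero(m&(f["range_z"]>0)); z=f["range_z"][v,u]; K=np.array(f["camera_matrix"])
    P=np.stack([(u-K[0,2])/K[0,0]*z,(v-K[1,2])/K[1,1]*z,z],1); return P@W[:3,:3].T+W[:3,3]
def save(f,n): cv2.imwrite("pics/"+n+".png",cv2.cvtColor(f["frame"],cv2.COLOR_RGB2BGR))
E
python3 - <<'E'
from h import *
np.set_printoptions(precision=4,suppress=True)
s=telemetry.read_state(); print(s["time"],T_tool(),s["wrist_force"])
for c in ("top","side"):
    f,W=grab(c); save(f,c+"0")
    for n in ("tester","selector_grip","plunger_top","test_cell"):
        try:
            r=finder.place_of(c,n)[:2]
            print(c,n,[(round(q["conf"],2),world(W,q["point"])) for q in r])
        except Exception as e: print(c,n,e)
    for n in ("selector","plunger"):
        r=finder.trace(c,n)
        if r:
            m=r[0]["pixels"]; P=cloud(f,W,m); print(c,n,r[0]["conf"],m.sum(),np.argwhere(m).mean(0),np.median(P,0),P.min(0),P.max(0))
E
```

```text
0.0 [[-0.9196  0.3929 -0.0005  0.2455]
 [ 0.3929  0.9196 -0.001   0.5746]
 [ 0.0001 -0.0011 -1.      0.3033]
 [ 0.      0.      0.      1.    ]] [-0.4767 -0.8113  0.0628]
top tester [(0.78, array([ 0.5145, -0.2079,  0.0032]))]
top selector_grip [(0.44, array([ 0.5154, -0.2048,  0.0017])), (0.43, array([ 0.5219, -0.2763,  0.0872]))]
top plunger_top [(0.67, array([ 0.477 , -0.1298,  0.1717]))]
top test_cell []
top selector 0.64 171 [211.5965 295.731 ] [ 0.5186 -0.2695  0.0885] [ 0.5002 -0.2922  0.0594] [ 0.5403 -0.2458  0.1039]
side tester [(0.78, array([ 0.5082, -0.205 ,  0.0001]))]
side selector_grip [(0.7, array([ 0.5212, -0.2741,  0.0862])), (0.5, array([ 0.4819, -0.1286,  0.0187]))]
side plunger_top [(0.65, array([ 0.4784, -0.1295,  0.175 ]))]
side test_cell [(0.73, array([ 0.4826, -0.1293,  0.0176]))]
side selector 0.72 238 [247.3824 272.3655] [ 0.5173 -0.2794  0.0768] [ 0.4981 -0.2924  0.0622] [ 0.5414 -0.2498  0.102 ]
side plunger 0.56 102 [189.9314 239.6176] [ 0.4762 -0.1361  0.1697] [ 0.4622 -0.1453  0.149 ] [ 0.4897 -0.1159  0.175 ]
```

```bash
python3 - <<'E'
import cv2
a=cv2.imread("pics/top0.png");b=cv2.imread("pics/side0.png")
c=cv2.hconcat([cv2.resize(a[120:320,180:400],(0,0),fx=1.8,fy=2.5)[:500],cv2.resize(b[120:320,160:380],(0,0),fx=1.8,fy=2.5)[:500]]);cv2.imwrite("pics/c0.png",c);print(c.shape)
E
```

```text
(500, 792, 3)
```

View pics/c0.png

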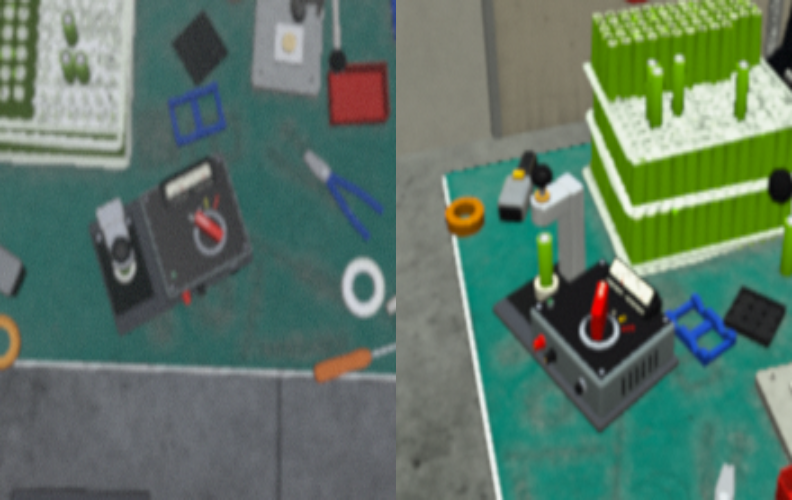

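View pics/top0.png

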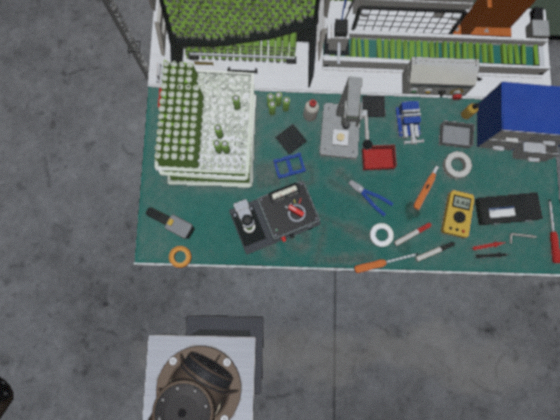

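The views agree: the tester is yawed about 24.5° with its origin near (0.513, -0.207). The plunger is at about (0.478, -0.130) and the selector at (0.521, -0.275), with its bar pointing up-left at about 60° world yaw. I'll swing there in an arc in front of the green trays.

```bash
python3 -m pendant '[{"x":-32,"y":-14.7,"az":3.4,"gripper":0},{"x":-32,"y":-14.7,"az":3.4},{"x":-32,"y":-14.7,"az":3.4},{"x":-32,"y":-14.7,"az":3.4},{"x":-32,"y":-14.7,"az":3.4},{"x":-32,"y":-14.7,"az":3.4},{"x":-32,"y":-14.7,"az":3.4},{"x":-32,"y":-14.7,"az":3.4},{"x":-32,"y":-14.7,"az":3.4},{"x":-32,"y":-14.7,"az":3.4},{"x":-32,"y":-14.7,"az":3.4},{"x":-32,"y":-14.7,"az":3.4}]' 40
```

```text
$[0]: bad value
```

```bash
python3 -m pendant '[{"x":-32,"y":-14.7,"z":0,"ax":0,"ay":0,"az":3.4,"gripper":0},{"x":-32,"y":-14.7,"z":0,"ax":0,"ay":0,"az":3.4,"gripper":0},{"x":-32,"y":-14.7,"z":0,"ax":0,"ay":0,"az":3.4,"gripper":0},{"x":-32,"y":-14.7,"z":0,"ax":0,"ay":0,"az":3.4,"gripper":0},{"x":-32,"y":-14.7,"z":0,"ax":0,"ay":0,"az":3.4,"gripper":0},{"x":-32,"y":-14.7,"z":0,"ax":0,"ay":0,"az":3.4,"gripper":0},{"x":-32,"y":-14.7,"z":0,"ax":0,"ay":0,"az":3.4,"gripper":0},{"x":-32,"y":-14.7,"z":0,"ax":0,"ay":0,"az":3.4,"gripper":0},{"x":-32,"y":-14.7,"z":0,"ax":0,"ay":0,"az":3.4,"gripper":0},{"x":-32,"y":-14.7,"z":0,"ax":0,"ay":0,"az":3.4,"gripper":0},{"x":-32,"y":-14.7,"z":0,"ax":0,"ay":0,"az":3.4,"gripper":0},{"x":-32,"y":-14.7,"z":0,"ax":0,"ay":0,"az":3.4,"gripper":0}]' 40
```

```text
time: 1.7
tcp_pos: [0.4107, 0.1937, 0.304]
orientation: [0.531, 0.848, 0.0, 0.0]
wrist_force: [1.1, 0.2, 1.0]
grip_width: -0.001
grasp_force: 0.0
```

```bash
python3 -m pendant '[{"x":-28,"y":2,"z":0,"ax":0,"ay":0,"az":3.4,"gripper":0},{"x":-28,"y":2,"z":0,"ax":0,"ay":0,"az":3.4,"gripper":0},{"x":-28,"y":2,"z":0,"ax":0,"ay":0,"az":3.4,"gripper":0},{"x":-28,"y":2,"z":0,"ax":0,"ay":0,"az":3.4,"gripper":0},{"x":-28,"y":2,"z":0,"ax":0,"ay":0,"az":3.4,"gripper":0},{"x":-28,"y":2,"z":0,"ax":0,"ay":0,"az":3.4,"gripper":0},{"x":-28,"y":2,"z":0,"ax":0,"ay":0,"az":3.4,"gripper":0},{"x":-28,"y":2,"z":0,"ax":0,"ay":0,"az":3.4,"gripper":0},{"x":-28,"y":2,"z":0,"ax":0,"ay":0,"az":3.4,"gripper":0},{"x":-28,"y":2,"z":0,"ax":0,"ay":0,"az":3.4,"gripper":0},{"x":-28,"y":2,"z":0,"ax":0,"ay":0,"az":3.4,"gripper":0},{"x":0,"y":0,"z":0,"ax":0,"ay":0,"az":3.4,"gripper":0}]' 40
python3 - <<'E'
from h import *
np.set_printoptions(precision=4,suppress=True)
f,W=grab("wrist"); save(f,"w1"); T=T_tool(); print(T)
for n in ("selector_grip","plunger_top"):
    print(n,[(round(q["conf"],2),world(W,q["point"]),np.linalg.inv(T)[:3]@np.r_[world(W,q["point"]),1]*1000) for q in finder.place_of("wrist",n)[:2]])
for n in ("selector","plunger"):
    r=finder.trace("wrist",n)
    if r:
        m=r[0]["pixels"]; P=cloud(f,W,m); print(n,r[0]["conf"],m.sum(),np.argwhere(m).mean(0),np.median(P,0),P.min(0),P.max(0))
        if n=="selector":
            Q=P[(P[:,2]>.09)&(P[:,2]<.11)][:,:2]; ev=np.linalg.eigh(np.cov(Q.T))[1][:,1]; print(len(Q),Q.mean(0),np.degrees(np.arctan2(ev[1],ev[0])))
        else:
            Q=P[P[:,2]>.165]; print(len(Q),Q.min(0),Q.max(0),Q.mean(0))
E
```

```text
time: 2.7
tcp_pos: [0.4795, -0.1037, 0.3039]
orientation: [0.794, 0.608, -0.0, 0.001]
wrist_force: [-0.2, -0.1, -0.0]
grip_width: 0.002
grasp_force: 0.0
[[ 0.2641  0.9645  0.0003  0.4794]
 [ 0.9645 -0.2641 -0.0002 -0.1022]
 [-0.0001  0.0003 -1.      0.3039]
 [ 0.      0.      0.      1.    ]]
selector_grip []
plunger_top [(0.84, array([ 0.4795, -0.13  ,  0.1741]), array([-26.8361,   7.375 , 129.832 ]))]
plunger 0.7 639 [242.0438 292.3693] [ 0.4864 -0.1185  0.1687] [ 0.4647 -0.1358  0.136 ] [ 0.496  -0.0938  0.2355]
533 [ 0.4682 -0.1358  0.1651] [ 0.4958 -0.0938  0.2355] [ 0.4854 -0.1206  0.1697]
```

View pics/w1.png

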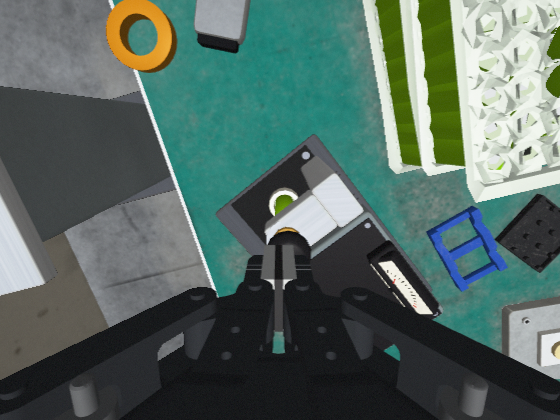

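The picture shows the closed fingers at (280,270) and the plunger head just beyond them at (292,242), on the brass bush. The wrist estimate (0.4795, -0.130, 0.174) agrees with the top and side views and with the given height. I'll centre over it, come down to just above contact, then press.

```bash
python3 -m pendant '[{"x":-13.5,"y":3.5,"z":5,"ax":0,"ay":0,"az":0,"gripper":0},{"x":-13,"y":3.5,"z":15,"ax":0,"ay":0,"az":0,"gripper":0},{"x":0,"y":0,"z":20,"ax":0,"ay":0,"az":0,"gripper":0},{"x":0,"y":0,"z":10,"ax":0,"ay":0,"az":0,"gripper":0},{"x":0,"y":0,"z":0,"ax":0,"ay":0,"az":0,"gripper":0}]' 40; python3 - <<'E'
from h import *
f,W=grab("side"); cv2.imwrite("pics/s2.png",cv2.resize(cv2.cvtColor(f["frame"],cv2.COLOR_RGB2BGR)[140:290,180:330],(600,600),interpolation=cv2.INTER_CUBIC)); print(T_tool()[:3,3])
E
```

```text
time: 3.37
tcp_pos: [0.4791, -0.1267, 0.2522]
orientation: [0.791, 0.612, -0.001, -0.001]
wrist_force: [-0.3, 0.2, 0.0]
grip_width: 0.004
grasp_force: 0.0
[ 0.4794658  -0.12683221  0.25332531]
```

View pics/s2.png

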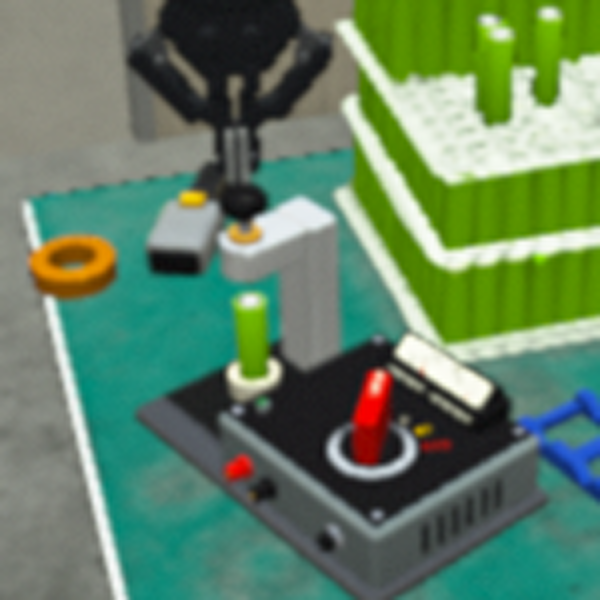

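The side view shows the fingertips at (238,175), directly over the black head at (245,200). Now I'll press.

```bash
python3 -m pendant '[{"x":-3,"y":0,"z":4,"ax":0,"ay":0,"az":0,"gripper":0},{"x":0,"y":0,"z":5,"ax":0,"ay":0,"az":0,"gripper":0},{"x":0,"y":0,"z":5,"ax":0,"ay":0,"az":0,"gripper":0},{"x":0,"y":0,"z":5,"ax":0,"ay":0,"az":0,"gripper":0},{"x":0,"y":0,"z":4,"ax":0,"ay":0,"az":0,"gripper":0},{"x":0,"y":0,"z":0,"ax":0,"ay":0,"az":0,"gripper":0}]' 40; python3 -m pendant '[{"x":0,"y":0,"z":2,"ax":0,"ay":0,"az":0,"gripper":0},{"x":0,"y":0,"z":0,"ax":0,"ay":0,"az":0,"gripper":0}]'
```

```text
time: 3.92
tcp_pos: [0.4786, -0.1303, 0.2304]
orientation: [0.792, 0.611, -0.0, -0.0]
wrist_force: [-0.1, -0.7, -1.0]
grip_width: 0.003
grasp_force: 0.0
time: 4.08
tcp_pos: [0.4787, -0.1304, 0.2286]
orientation: [0.792, 0.611, -0.0, -0.0]
wrist_force: [-0.4, 0.4, 0.4]
grip_width: -0.001
grasp_force: 0.0
```

```bash
python3 -m pendant '[{"x":0,"y":0,"z":1.5,"ax":0,"ay":0,"az":0,"gripper":0},{"x":0,"y":0,"z":0,"ax":0,"ay":0,"az":0,"gripper":0}]'
```

```text
time: 4.25
tcp_pos: [0.4789, -0.1305, 0.2274]
orientation: [0.792, 0.611, 0.0, 0.0]
wrist_force: [0.7, 0.4, 1.1]
grip_width: -0.003
grasp_force: 0.8
```

```bash
python3 -m pendant '[{"x":0,"y":0,"z":1.5,"ax":0,"ay":0,"az":0,"gripper":0},{"x":0,"y":0,"z":0,"ax":0,"ay":0,"az":0,"gripper":0}]'
```

```text
time: 4.42
tcp_pos: [0.4789, -0.1305, 0.2271]
orientation: [0.792, 0.611, 0.0, 0.001]
wrist_force: [-4.7, 1.2, 15.9]
grip_width: 0.004
grasp_force: 7.9
```

Contact force rose to 16 N with the fingertips at z = 0.154, so the plunger is on its stop. I'll lift and move past the selector for a wrist-camera look.

```bash
python3 -m pendant '[{"x":0,"y":0,"z":-30,"ax":0,"ay":0,"az":0,"gripper":0},{"x":0,"y":0,"z":-35,"ax":0,"ay":0,"az":0,"gripper":0},{"x":-25,"y":10,"z":-8,"ax":0,"ay":0,"az":0,"gripper":30},{"x":-36,"y":14,"z":0,"ax":0,"ay":0,"az":0,"gripper":42},{"x":-36,"y":14,"z":0,"ax":0,"ay":0,"az":0,"gripper":42},{"x":-36,"y":14,"z":0,"ax":0,"ay":0,"az":0,"gripper":42},{"x":-36,"y":14,"z":0,"ax":0,"ay":0,"az":0,"gripper":42},{"x":-9,"y":13,"z":0,"ax":0,"ay":0,"az":0,"gripper":42},{"x":0,"y":0,"z":0,"ax":0,"ay":0,"az":0,"gripper":42},{"x":0,"y":0,"z":0,"ax":0,"ay":0,"az":0,"gripper":42}]' 40
python3 - <<'E'
from h import *
np.set_printoptions(precision=4,suppress=True)
f,W=grab("wrist"); save(f,"w3"); T=T_tool(); print(T)
for n in ("selector_grip","plunger_top"):
    print(n,[(round(q["conf"],2),world(W,q["point"]),np.linalg.inv(T)[:3]@np.r_[world(W,q["point"]),1]*1000) for q in finder.place_of("wrist",n)[:2]])
r=finder.trace("wrist","selector")
hsv=cv2.cvtColor(f["frame"],cv2.COLOR_RGB2HSV); red=((hsv[...,0]<8)|(hsv[...,0]>172))&(hsv[...,1]>140)&(hsv[...,2]>60)
P=cloud(f,W,red); Q=P[(P[:,2]>.093)&(P[:,2]<.108)&(np.hypot(P[:,0]-.5216,P[:,1]+.2752)<.045)][:,:2]
b=cv2.minAreaRect((Q*1000).astype(np.float32)); ev=np.linalg.eigh(np.cov(Q.T))[1][:,1]
print(len(Q),Q.mean(0),b,np.degrees(np.arctan2(ev[1],ev[0])))
f,W=grab("side"); print("side",[(q["conf"],world(W,q["point"])) for q in finder.place_of("side","plunger_top")[:1]])
w=cv2.imread("pics/w3.png"); s=cv2.resize(cv2.cvtColor(f["frame"],cv2.COLOR_RGB2BGR)[150:280,205:285],(258,420)); w=cv2.resize(w,(540,405)); s=s[:405]
cv2.imwrite("pics/c3.png",cv2.hconcat([w,s]))
E
```

```text
time: 5.25
tcp_pos: [0.5097, -0.3231, 0.2982]
orientation: [0.792, 0.61, -0.0, -0.001]
wrist_force: [0.3, 1.0, 0.4]
grip_width: 0.492
grasp_force: 0.0
[[ 0.2545  0.9671 -0.0008  0.5096]
 [ 0.9671 -0.2545  0.0008 -0.3223]
 [ 0.0006 -0.0009 -1.      0.2984]
 [ 0.      0.      0.      1.    ]]
selector_grip [(0.56, array([ 0.5265, -0.2694,  0.0863]), array([ 55.2438,   3.1012, 212.1812]))]
plunger_top []
843 [ 0.5217 -0.2699] ((522.5339965820312, -268.3184814453125), (50.204158782958984, 13.681991577148438), 60.60672378540039) 60.98495927783116
side [(0.63, array([ 0.4748, -0.1306,  0.1533]))]
```

View pics/c3.png

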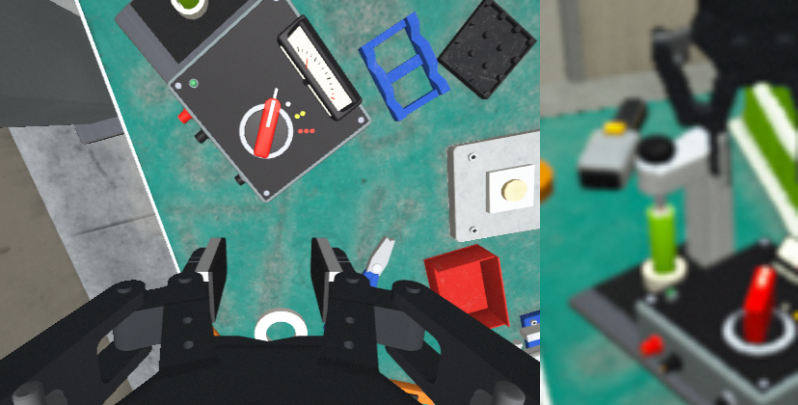

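The wrist view shows the red bar at about (267,127), with its white pointer end upward and the dots to its right. It measures 50 x 13.7 mm, as it should, at yaw 61°. In the side inset the plunger head is down and the probe is on the cell, with the head measured at 0.153. I take the axis as (0.521, -0.273). I'll centre over it, turn 14.3° and descend.

```bash
python3 -m pendant '[{"x":25.5,"y":-0.8,"z":0,"ax":0,"ay":0,"az":0,"gripper":42},{"x":25,"y":-0.7,"z":0,"ax":0,"ay":0,"az":0,"gripper":42},{"x":0,"y":0,"z":15,"ax":0,"ay":0,"az":7.1,"gripper":42},{"x":0,"y":0,"z":25,"ax":0,"ay":0,"az":7.1,"gripper":42},{"x":0,"y":0,"z":30,"ax":0,"ay":0,"az":0,"gripper":42},{"x":0,"y":0,"z":20,"ax":0,"ay":0,"az":0,"gripper":42},{"x":0,"y":0,"z":0,"ax":0,"ay":0,"az":0,"gripper":42},{"x":0,"y":0,"z":0,"ax":0,"ay":0,"az":0,"gripper":42}]' 40
python3 - <<'E'
from h import *
np.set_printoptions(precision=4,suppress=True)
f,W=grab("wrist"); save(f,"w4"); T=T_tool(); print(T,W[:3,3])
hsv=cv2.cvtColor(f["frame"],cv2.COLOR_RGB2HSV); red=((hsv[...,0]<8)|(hsv[...,0]>172))&(hsv[...,1]>140)&(hsv[...,2]>60)
P=cloud(f,W,red); Q=P[(P[:,2]>.093)&(P[:,2]<.108)&(np.hypot(P[:,0]-.521,P[:,1]+.273)<.045)][:,:2]
print(len(Q), cv2.minAreaRect((Q*1000).astype(np.float32)))
E
```

```text
time: 6.22
tcp_pos: [0.5213, -0.2731, 0.2088]
orientation: [0.861, 0.508, -0.0, -0.001]
wrist_force: [0.7, 0.1, -0.1]
grip_width: 0.49
grasp_force: 0.0
[[ 0.4835  0.8753  0.0007  0.5216]
 [ 0.8753 -0.4835 -0.0003 -0.2734]
 [ 0.      0.0007 -1.      0.2098]
 [ 0.      0.      0.      1.    ]] [ 0.5538 -0.2151  0.2782]
1564 ((522.8115234375, -267.9805908203125), (50.096717834472656, 13.889102935791016), 61.460609436035156)
```

View pics/w4.png

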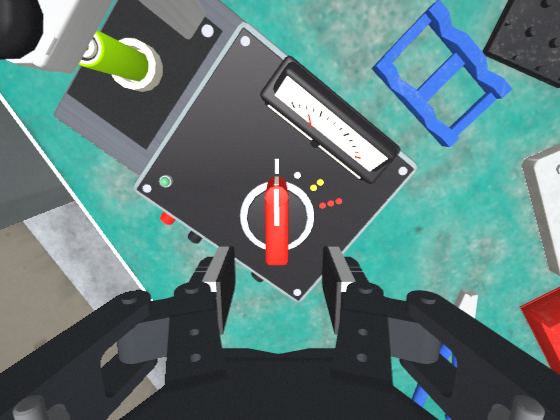

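The bar at (277,225) lies upright in the picture, midway between the pads at (222,285) and (338,285), so the alignment is right. The plunger is still down. I'll descend and grip.

```bash
python3 -m pendant '[{"x":0,"y":0,"z":25,"ax":0,"ay":0,"az":0,"gripper":42},{"x":0,"y":0,"z":25,"ax":0,"ay":0,"az":0,"gripper":42},{"x":0,"y":0,"z":15,"ax":0,"ay":0,"az":0,"gripper":42},{"x":0,"y":0,"z":0,"ax":0,"ay":0,"az":0,"gripper":8},{"x":0,"y":0,"z":0,"ax":0,"ay":0,"az":0,"gripper":8},{"x":0,"y":0,"z":0,"ax":0,"ay":0,"az":0,"gripper":8},{"x":0,"y":0,"z":0,"ax":0,"ay":0,"az":0,"gripper":8},{"x":0,"y":0,"z":0,"ax":0,"ay":0,"az":0,"gripper":8},{"x":0,"y":0,"z":0,"ax":0,"ay":0,"az":0,"gripper":8}]' 40
```

```text
time: 7.02
tcp_pos: [0.5204, -0.2729, 0.1455]
orientation: [0.861, 0.508, -0.001, -0.001]
wrist_force: [-7.5, 4.0, -1.7]
grip_width: 0.153
grasp_force: 40.3
```

```bash
python3 -m pendant '[{"x":0,"y":0,"z":0,"ax":0,"ay":0,"az":6,"gripper":8},{"x":0,"y":0,"z":0,"ax":0,"ay":0,"az":6,"gripper":8},{"x":0,"y":0,"z":0,"ax":0,"ay":0,"az":6,"gripper":8},{"x":0,"y":0,"z":0,"ax":0,"ay":0,"az":6,"gripper":8},{"x":0,"y":0,"z":0,"ax":0,"ay":0,"az":6,"gripper":8},{"x":0,"y":0,"z":0,"ax":0,"ay":0,"az":6,"gripper":8},{"x":0,"y":0,"z":0,"ax":0,"ay":0,"az":6,"gripper":8},{"x":0,"y":0,"z":0,"ax":0,"ay":0,"az":6,"gripper":8},{"x":0,"y":0,"z":0,"ax":0,"ay":0,"az":6,"gripper":8},{"x":0,"y":0,"z":0,"ax":0,"ay":0,"az":6,"gripper":8},{"x":0,"y":0,"z":0,"ax":0,"ay":0,"az":6,"gripper":8},{"x":0,"y":0,"z":0,"ax":0,"ay":0,"az":0,"gripper":8}]' 40
python3 - <<'E'
from h import *
s=telemetry.read_state(); e=R.from_quat(s["orientation"]).as_matrix(); print(np.degrees(np.arctan2(e[1,0],e[0,0])),s["ft_torque"],s["wrist_force"])
E
```

```text
time: 8.02
tcp_pos: [0.5199, -0.2722, 0.1454]
orientation: [0.999, -0.046, -0.002, -0.001]
wrist_force: [-10.5, 7.5, 1.7]
grip_width: 0.159
grasp_force: 40.8
-5.2821941453495445 [1.14108124 1.64839234 0.09687935] [-10.49689818   7.5254256    1.71840419]
```

```bash
python3 -m pendant '[{"x":0,"y":0,"z":0,"ax":0,"ay":0,"az":4.8,"gripper":8},{"x":0,"y":0,"z":0,"ax":0,"ay":0,"az":4.7,"gripper":8},{"x":0,"y":0,"z":0,"ax":0,"ay":0,"az":0,"gripper":8},{"x":0,"y":0,"z":0,"ax":0,"ay":0,"az":0,"gripper":8}]' 40
python3 - <<'E'
from h import *
f,W=grab("wrist"); save(f,"w5"); T=T_tool(); s=telemetry.read_state()
print(np.degrees(np.arctan2(T[1,0],T[0,0])),s["ft_torque"],s["wrist_force"])
hsv=cv2.cvtColor(f["frame"],cv2.COLOR_RGB2HSV); red=((hsv[...,0]<8)|(hsv[...,0]>172))&(hsv[...,1]>140)&(hsv[...,2]>60)
P=cloud(f,W,red); Q=P[(P[:,2]>.093)&(P[:,2]<.108)&(np.hypot(P[:,0]-.521,P[:,1]+.273)<.045)][:,:2]
print(len(Q), cv2.minAreaRect((Q*1000).astype(np.float32)))
f,W=grab("side"); print([(q["conf"],world(W,q["point"])) for q in finder.place_of("side","plunger_top")[:1]])
a=cv2.resize(cv2.imread("pics/w5.png"),(480,360)); b=cv2.resize(cv2.cvtColor(f["frame"],cv2.COLOR_RGB2BGR)[150:290,195:320],(320,360)); cv2.imwrite("pics/c5.png",cv2.hconcat([a,b]))
E
```

```text
time: 8.35
tcp_pos: [0.5199, -0.272, 0.1454]
orientation: [0.992, -0.126, -0.002, -0.001]
wrist_force: [-9.9, 9.9, 1.8]
grip_width: 0.156
grasp_force: 40.8
-14.404905956538627 [1.36938222 1.60565097 0.07253343] [-9.53490933  8.2498866   1.9966727 ]
3293 ((525.2698364257812, -273.3263854980469), (14.448558807373047, 51.00092315673828), 76.6975326538086)
[(0.52, array([ 0.4744551 , -0.12831141,  0.15574541]))]
```

View pics/c5.png

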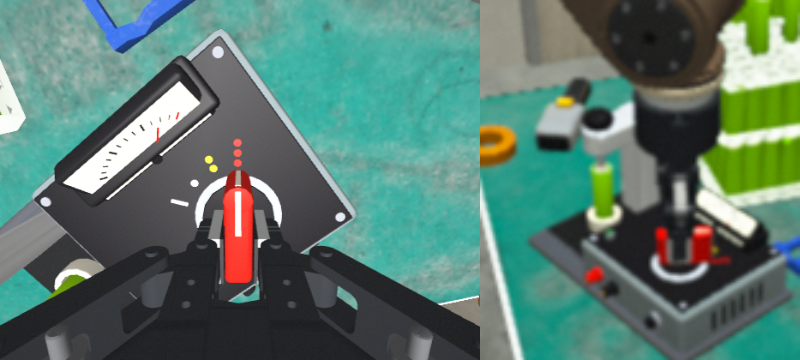

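The pointer at (238,180) points straight at the three red dots at (238,152), and the bar has turned about 75°. The meter needle is deflected, the plunger head is still down in the side view, and the grip holds at 40 N.

```bash
python3 -c "
from workcell import ctrl; print(ctrl.hand_in())"
```

```text
the job is handed in; nothing more can be done
None
```

The job is handed in: I pressed the plunger to its stop first and it stayed down with the probe on the cell, then turned the selector clockwise to the three-dot mark, where the fingers still hold it with about 40 N; I moved none of the loose things.

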